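# Seat the dial-gauge stage on its three-point dock

## Robot

A 6-joint arm with a two-finger parallel gripper is mounted at the origin on the work surface. World frame = base frame: x ahead of the robot, y to its left, z up, the work surface at z = 0. Lengths are in m, angles in rad, forces in N, time in s.
With the tool pointing down it reaches from about 0.35 to 0.775 m from the base axis. Payload 7.3 kg.
Tool frame: the origin (TCP) lies midway between the tips of the shut fingers; the grasp point (between the pads) lies 19 mm behind it; z points along the fingers, y is the direction in which the jaws open and shut (so a half turn about z gives the same grasp; the last joint's range is limited). The gripper opens to 92 mm and grips with 3 to 60 N. Pads are 19 mm wide; open, the fingers measure 130 mm over their backs; the gripper's body (75 mm by 190 mm) begins 47 mm behind the grasp point.
Start: joints at [1.16, 0.342, 1.524, -0, 1.275, -0.146], TCP at [0.137, 0.507, 0.227] pointing down, gripper open.
Joint ranges: [-2.53, 2.53], [-0.77, 2.02], [0.04, 2.7], [-1, 4.14], [0.28, 2.66], [-3.11, 3.11]. Speed limits (rad/s): [2.57, 2.57, 3.14, 3.14, 3.14, 3.14].

## Interface

Orientations are given as a unit quaternion [x, y, z, w].
In Python, from rig import * gives the robot as it stands.
- The arm moves only by the shell command python3 -m jog 'ROWS' [FORCE]. ROWS is text: rows parted by semicolons, each of 7 numbers parted by spaces: the shift along the world's x, y, z in mm, then the turn, a rotation vector about the world's x, y, z in degrees, then the opening, from 0 (shut) to 1 (fully open). A call has 1 to 12 rows; each row shifts and turns the commanded pose from where the row before left it; what a row does not reach is not made up. A row lasts 1/8 s, in which the tool goes at most 62.5 mm and 10.7 degrees, less where a joint would pass 70% of its speed; a pose out of reach is approached as far as the arm can. A call with a gripper value outside its range is refused whole. The fingers move at their own pace and stop on an object; FORCE is the grip in N (left out, the last holds). Time passes only in rows, so rows that do not move let the fingers close. It gives the time, the measured TCP pose, the force and the opening at its end, in the units of the state.
- get_obs(): the state, without advancing time (a new reading comes with each control period).
- get_image(name): name is "scene" or "top"; returns a dict with "img" (420x560x3 uint8, red, green, blue), "fovy" (degrees; the focal length in pixels is half the picture's height over the tangent of half this angle, whatever the lens; pixels are square), "cx", "cy" (the principal point, pixels), "cam_to_world" (4x4, takes a point from camera to world coordinates). Camera axes: x right, y down, z forward; pixel columns grow to the right and rows downward; lengths in m; the calibration is good to about 2 mm. A picture is of the moment at which its call begins. There is no depth.
- hand_in(): hands the job in, once; it reports no verdict.
Trained networks look in a picture, given as the dict that the camera call returned (one of the last four; its "shot" number tells which), for a name from the list of things; names that differ only in an ending like _2 or _b are one class to them, and where a whole thing is asked for, a point or a joint stands for the part that bears it (a point fixed in the world has none). Each returns a list of dicts, best first, with "confidence" (0 to 1); they miss things now and then, are a little off and sometimes report something else, mostly with a low value. They report only what shows in the picture. A call takes as long as a camera call. They do not tell look-alikes from the thing itself.
- spot_in(thing, picture): "at" ([x, y, z] in m, in world coordinates, good to about 4 mm: the middle of the surface that is visible of it).
- tip_of(thing, picture): "at" ([x, y, z] in m, in world coordinates, good to about 4 mm: a listed point, or the origin of a listed thing).
The state is a dict: "time": time; "q": joint angles; "joint_vel": joint speeds; "joint_efforts": joint torques, N m; "ee_pos": TCP position; "tool_rot": TCP orientation; "force": force on the tool from outside, world axes, zero at the start; "wrist_torque": the same for the moment, N m; "width": finger opening in m.
Only numpy, scipy, OpenCV 4.12 (cv2) and the standard library are available. Lean on these libraries where they do the work, as an engineer would, in place of code of your own. Each camera call takes 0.05 s, during which the arm holds its last target. There are 200 camera calls.

## Task

Pick up the T-shaped aluminium gauge stage by its orange handle and set it down on the blue three-point dock, the ball foot under the dial in the cone cup and the other two on the groove and the flat pad, so that it sits level and fully home; then let go. Lower it in rather than dropping it, and leave the green-handled square plate where it is.

Things in the scene. Friction and masses are not known exactly. Their poses are not given: they have to be found in the camera images.
- stage: loose gauge stage, 0.35-0.7 kg: T-shaped aluminium plate (stem 150x40 mm along x, crossbar 36x136 at -x end), orange handle, white dial (42 mm wide, top at 60 mm) at +x end, three 18 mm steel ball feet at x,y = (70,0) under the dial, (-50,50), (-50,-50) mm. Origin: level with the underside of the balls, below the handle; z up, x to the dial. Plate 34 to 42 mm up. Starts standing on the bench (z=0)
- stage_grip (a point): centre of the stage's orange handle, 67 mm above the stage's origin, same axes. The handle is an upright rigid block on the plate, 44 mm along x, 20 mm along y (the width to grip), 50 mm high, its top 92 mm above the feet; nothing stands beside it
- dock: fixed blue T-shaped base, 180x170 mm, 42 mm high, with slippery greased steel seats. Origin on the bench (z=0); x to cone cup. At x,y (mm): round cone cup (70,0); V groove (-50,50) running to the cup; flat pad (-50,-50). Mouths 43 mm wide, 45 deg walls; a ball within 10 mm of centre slides in. Home: stage axes along dock's, stage origin 24 mm over dock's origin (handle centre 91 mm up)
- square_grip (a point): centre of the green handle (same size as the orange one, 67 mm above the bench) of a loose square grey plate, 120x120 mm, on four rubber feet: another fixture that does not belong on the dock; to be left alone
Mind the look-alikes: they are no part of the job. Leave any turquoise look-alike of the stage alone.

How it is judged:
By the outcome, as a careful person would: the job done as asked, in the order asked, and still so for the second after the job is handed in, with the robot touching nothing.
It also fails if it takes over 35 s, if anything falls off the work surface, if the arm or the gripper's body presses on something with over 40 N, if the wrist force passes 120 N, or if a joint passes its speed limit or range.

## Working session

There is one attempt and no reset: what is moved stays moved. The work goes in short steps, Python scripts to look and compute and a shell command to move; the robot and the scene stay as the last step left them, time stands still between calls to the robot, and variables do not carry over. Pictures are saved under pics/ and viewed, about 8 in all and at most 12, crops included, and the job is handed in when it is done.

```bash
mkdir -p pics
cat > h.py <<'E'
from rig import *
import numpy as np, cv2
def K(p): 
    f=p["img"].shape[0]/2/np.tan(np.radians(p["fovy"])/2); return f
def proj(p,X):
    T=np.linalg.inv(np.array(p["cam_to_world"])); c=T[:3,:3]@np.array(X)+T[:3,3]; f=K(p)
    return np.round([f*c[0]/c[2]+p["cx"],f*c[1]/c[2]+p["cy"]],1)
def unproj(p,u,v,z):
    T=np.array(p["cam_to_world"]); f=K(p); d=T[:3,:3]@np.array([(u-p["cx"])/f,(v-p["cy"])/f,1]); o=T[:3,3]
    return np.round(o+d*(z-o[2])/d[2],4)
def save(p,n): cv2.imwrite("pics/"+n,cv2.cvtColor(p["img"],cv2.COLOR_RGB2BGR))
E
python3 - <<'E'
from h import *
o=get_obs();print(o["ee_pos"],o["tool_rot"],o["force"],o["time"])
for c in ["top","scene"]:
    p=get_image(c);save(p,c+"1.png");print(c,p["fovy"],np.round(p["cam_to_world"],3).tolist())
    for t in ["stage","stage_grip","dock","square_grip"]:
        for r in tip_of(t,p)[:3]: print(t,np.round(r["at"],3),round(r["confidence"],2),proj(p,r["at"]))
E
```

```text
[0.13723326 0.50631857 0.22604674] [ 1.32008430e-01  9.91248291e-01 -7.50187535e-04 -1.91673808e-04] [ 0.55278856 -0.50682373  0.62366462] 0.0
top 55.18615736586056 [[0.011, -0.982, 0.186, 0.292], [-1.0, -0.009, 0.013, -0.072], [-0.011, -0.186, -0.982, 1.044], [0.0, 0.0, 0.0, 1.0]]
stage [ 0.526 -0.295 -0.005] 0.91 [368.  197.5]
stage [ 0.311 -0.406  0.001] 0.62 [414.5 279.8]
stage_grip [ 0.31  -0.403  0.068] 0.78 [422.2 279.8]
stage_grip [ 0.524 -0.289  0.067] 0.71 [371.3 191.9]
dock [ 0.563  0.002 -0.003] 0.86 [256.7 182.7]
square_grip [0.522 0.255 0.067] 0.68 [153.8 190.8]
scene 42.57881580792623 [[0.681, 0.394, -0.617, 1.33], [0.732, -0.355, 0.582, -0.893], [0.011, -0.848, -0.53, 0.827], [0.0, 0.0, 0.0, 1.0]]
stage [ 0.31  -0.404 -0.003] 0.68 [137.8 259.3]
stage [ 0.527 -0.297  0.001] 0.66 [225.2 281. ]
stage_grip [ 0.525 -0.293  0.065] 0.95 [225.  258.4]
stage_grip [ 0.312 -0.407  0.066] 0.68 [133.9 237.9]
dock [ 0.561 -0.    -0.   ] 0.63 [320.9 239.2]
square_grip [0.521 0.253 0.068] 0.98 [371.7 180.2]
```

View pics/top1.png

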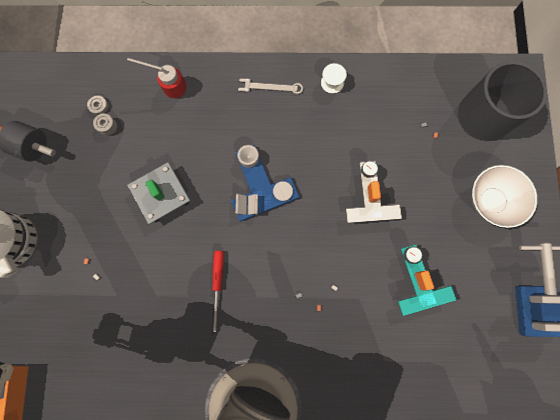

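View pics/scene1.png

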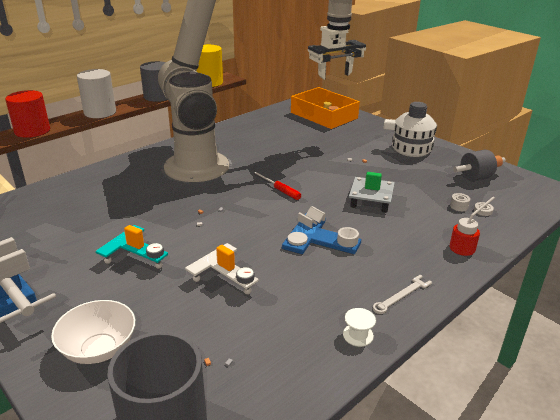

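The top view shows the aluminium stage at about (374,192): dial (370,169), crossbar (374,214). The turquoise look-alike is at (428,280). The dock cup is at (248,156), groove at (246,204) and pad at (283,191). The square plate is at (158,192). The network's points match. Next, a zoom to get the yaws.

Run:
```python
from h import *
p=get_image("top")
a=p["img"][140:230,335:415];b=p["img"][140:230,225:305]
im=cv2.resize(np.hstack([b,a]),None,fx=5,fy=5,interpolation=cv2.INTER_CUBIC)[:,:,::-1]
cv2.imwrite("pics/crop1.png",im)
hsv=cv2.cvtColor(p["img"],cv2.COLOR_RGB2HSV)
A=a.max(2); m=((A>130)).astype(np.uint8)
n,l,s,c=cv2.connectedComponentsWithStats(m)
k=1+np.argmax(s[1:,4]);print(s[k])
# crossbar lower edge
ys=[(x+335,140+np.max(np.nonzero(l[:,x]==k)[0])) for x in range(15,63) if (l[:,x]==k).any()]
print(ys)
```

```text
[  11   33   56   50 1290]
[(350, np.int64(222)), (351, np.int64(222)), (352, np.int64(222)), (353, np.int64(221)), (354, np.int64(221)), (355, np.int64(221)), (356, np.int64(221)), (357, np.int64(221)), (358, np.int64(221)), (359, np.int64(221)), (360, np.int64(221)), (361, np.int64(221)), (362, np.int64(221)), (363, np.int64(221)), (364, np.int64(221)), (365, np.int64(220)), (366, np.int64(220)), (367, np.int64(220)), (368, np.int64(220)), (369, np.int64(220)), (370, np.int64(220)), (371, np.int64(220)), (372, np.int64(220)), (373, np.int64(220)), (374, np.int64(220)), (375, np.int64(220)), (376, np.int64(220)), (377, np.int64(220)), (378, np.int64(219)), (379, np.int64(219)), (380, np.int64(219)), (381, np.int64(219)), (382, np.int64(219)), (383, np.int64(219)), (384, np.int64(219)), (385, np.int64(219)), (386, np.int64(219)), (387, np.int64(219)), (388, np.int64(219)), (389, np.int64(219)), (390, np.int64(219)), (391, np.int64(218)), (392, np.int64(218)), (393, np.int64(218)), (394, np.int64(218)), (395, np.int64(218)), (396, np.int64(218)), (397, np.int64(218))]
```

View pics/crop1.png

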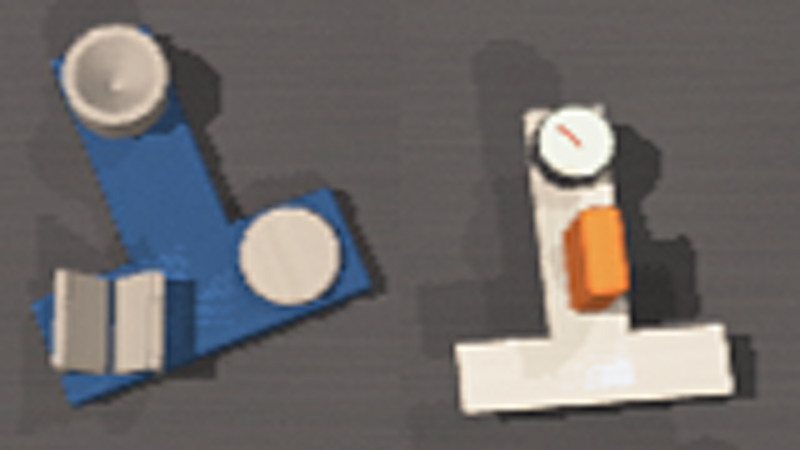

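```bash
cat > fit.py <<'E'
from h import *
from scipy.optimize import least_squares
def fit(L,W):
    L=np.array(L);W=np.array(W)[:,:2]
    def r(q):
        c,s=np.cos(q[2]),np.sin(q[2]);return (L@np.array([[c,s],[-s,c]])+q[:2]-W).ravel()
    f=least_squares(r,[.5,0,0]);print("xy,yawdeg",np.round(f.x[:2],4),round(np.degrees(f.x[2]),2),"res mm",np.round(f.fun*1e3,1))
    return f.x
E
python3 - <<'E'
from fit import *
p=get_image("top")
d=lambda x,y,z:unproj(p,225+x/5-.4,140+y/5-.4,z)
s=lambda x,y,z:unproj(p,335+(x-400)/5-.4,140+y/5-.4,z)
fit([(.07,0),(-.05,.05),(-.05,-.05)],[d(115,77,.042),d(109,320,.042),d(290,256,.024)])
fit([(-.032,.068),(-.032,-.068),(-.068,.068),(-.068,-.068),(.07,0)],
 [s(455,345,.042),s(723,325,.042),s(465,412,.042),s(733,392,.042),s(576,142,.06)])
# handle top
print(s(603,248,.092), s(576,142,.06), s(525,110,.042),s(603,105,.042))
E
```

```text
xy,yawdeg [ 0.5618 -0.0025] 22.77 res mm [ 0.4  0.2 -0.3  0.1 -0.1 -0.3]
xy,yawdeg [ 0.523  -0.2937] 4.87 res mm [-0.5 -0.7 -0.5 -0.4 -2.   0.5 -2.  -0.   5.   0.7]
[ 0.5248 -0.2928  0.092 ] [ 0.5878 -0.2884  0.06  ] [ 0.6102 -0.2665  0.042 ] [ 0.6132 -0.3069  0.042 ]
```

```bash
python3 -m jog '27 -25.5 0 0 0 0 1;27 -25.5 0 0 0 0 1;27 -25.5 0 0 0 0 1;27 -25.5 0 0 0 0 1;27 -25.5 0 0 0 0 1;27 -25.5 0 0 0 0 1;27 -25.5 0 0 0 0 1;27 -25.5 0 0 0 0 1;27 -25.5 0 0 0 0 1;27 -25.5 0 0 0 0 1;27 -25.5 0 0 0 0 1;27 -25.5 0 0 0 0 1' && python3 -m jog '5.3 -41 0 0 0 2 1;5.3 -41 0 0 0 2 1;5.3 -41 0 0 0 2 1;5.3 -41 0 0 0 2 1;5.3 -41 0 0 0 2 1;5.3 -41 0 0 0 2 1;5.3 -41 0 0 0 2 1;5.3 -41 0 0 0 2 1;5.3 -41 0 0 0 2 1;5.3 -41 0 0 0 2 1;5.3 -41 0 0 0 0 1;5.3 -41 0 0 0 0 1'
python3 -m jog '0 0 0 0 0 0 1;0 0 0 0 0 0 1'
python3 -c "
from h import *
q=get_obs()['tool_rot'];print(np.degrees(2*np.arctan2(q[1],q[0]))-90)"
```

```text
time: 2.1
ee_pos: [0.4622, 0.1998, 0.2269]
tool_rot: [0.132, 0.991, 0.0, 0.0]
force: [0.8, -0.2, 1.0]
width: 0.0918
time: 3.6
ee_pos: [0.525, -0.2926, 0.2267]
tool_rot: [-0.042, 0.999, 0.0, 0.0]
force: [1.2, 0.5, 0.1]
width: 0.0921
time: 3.85
ee_pos: [0.5248, -0.2908, 0.2265]
tool_rot: [-0.042, 0.999, 0.0, -0.0]
force: [-0.3, 0.3, 0.7]
width: 0.0918
94.81568327563306
```

```bash
python3 -m jog '-0.5 -2 -22 0 0 0 1;0 0 -22 0 0 0 1;0 0 -22 0 0 0 1;0 0 -22 0 0 0 1;0 0 -22 0 0 0 1;0 0 -22 0 0 0 1;0 0 -20 0 0 0 1;0 0 -15 0 0 0 1;0 0 -10 0 0 0 1;0 0 0 0 0 0 1' && python3 -m jog '0 0 0 0 0 0 0.2;0 0 0 0 0 0 0.2;0 0 0 0 0 0 0.1;0 0 0 0 0 0 0.1;0 0 0 0 0 0 0.1;0 0 0 0 0 0 0.1' 30
python3 - <<'E'
from h import *
p=get_image("scene");cv2.imwrite("pics/g.png",cv2.resize(p["img"][160:330,130:350],None,fx=3,fy=3,interpolation=cv2.INTER_CUBIC)[:,:,::-1])
E
```

```text
time: 5.1
ee_pos: [0.5243, -0.2928, 0.0493]
tool_rot: [-0.042, 0.999, 0.0, -0.0]
force: [-0.1, -0.1, 0.0]
width: 0.0917
time: 5.85
ee_pos: [0.5245, -0.2933, 0.0497]
tool_rot: [-0.042, 0.999, 0.0, 0.0]
force: [0.5, -0.1, 0.5]
width: 0.0365
```

View pics/g.png

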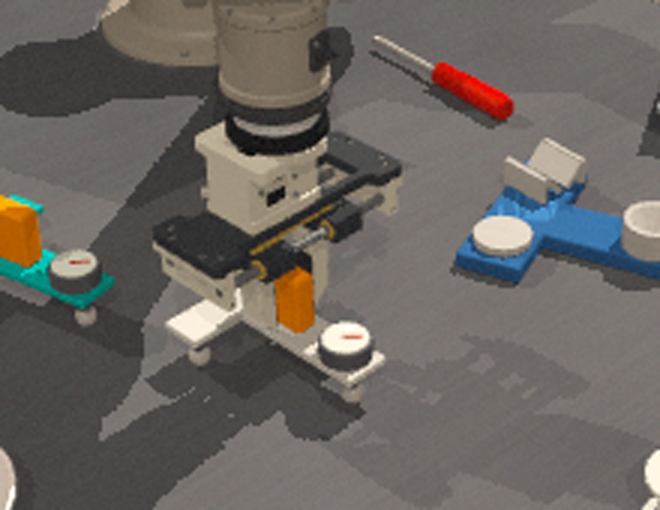

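The view shows the orange handle at about (295,300) in the crop, between the fingers. They are still closing (36 mm), so I'll finish closing and then lift.

```bash
python3 -m jog '0 0 0 0 0 0 0.05;0 0 0 0 0 0 0.05;0 0 0 0 0 0 0.05;0 0 0 0 0 0 0.05;0 0 0 0 0 0 0.05;0 0 0 0 0 0 0.05' 50 && python3 -m jog '0 0 4 0 0 0 0.05;0 0 8 0 0 0 0.05;0 0 12 0 0 0 0.05;0 0 18 0 0 0 0.05;0 0 22 0 0 0 0.05;0 0 22 0 0 0 0.05;0 0 22 0 0 0 0.05;0 0 12 0 0 0 0.05;0 0 0 0 0 0 0.05'
```

```text
time: 6.65
ee_pos: [0.5245, -0.2933, 0.0497]
tool_rot: [-0.042, 0.999, 0.0, -0.0]
force: [-0.6, 0.8, 0.1]
width: 0.0199
time: 7.78
ee_pos: [0.5248, -0.2935, 0.1708]
tool_rot: [-0.042, 0.999, -0.001, 0.001]
force: [-0.6, -0.6, -4.1]
width: 0.0199
```

```bash
python3 -m jog '2 10 0 0 0 1 0.05;3.5 25 0 0 0 1.5 0.05;3.5 28 0 0 0 1.5 0.05;3.5 28 0 0 0 2 0.05;3.5 28 0 0 0 2 0.05;3.5 28 0 0 0 2 0.05;3.5 28 0 0 0 2 0.05;3.5 28 0 0 0 2 0.05;3.5 28 0 0 0 1.5 0.05;3.5 28 0 0 0 1.5 0.05;3 22 0 0 0 1 0.05;1 9 0 0 0 0 0.05' && python3 -m jog '0 0 -20 0 0 0 0.05;0 0 -10 0 0 0 0.05;0 0 0 0 0 0 0.05;0 0 0 0 0 0 0.05'
python3 - <<'E'
from h import *
q=get_obs()['tool_rot'];print(np.degrees(2*np.arctan2(q[1],q[0]))-90)
p=get_image("top");a=cv2.resize(p["img"][120:230,190:320],None,fx=5,fy=5,interpolation=cv2.INTER_CUBIC)[:,:,::-1]
cv2.imwrite("pics/h_top.png",a)
for t in ["stage","stage_grip","dock"]:
    for r in tip_of(t,p)[:3]: print(t,np.round(r["at"],3),round(r["confidence"],2))
p=get_image("scene");a=cv2.resize(p["img"][150:270,240:400],None,fx=5,fy=5,interpolation=cv2.INTER_CUBIC)[:,:,::-1]
cv2.imwrite("pics/h_sc.png",a)
for t in ["stage","stage_grip","dock"]:
    for r in tip_of(t,p)[:3]: print(t,np.round(r["at"],3),round(r["confidence"],2))
E
```

```text
time: 9.28
ee_pos: [0.5614, -0.0015, 0.1688]
tool_rot: [-0.199, 0.98, 0.0, -0.001]
force: [-0.1, 1.1, -3.6]
width: 0.0196
time: 9.78
ee_pos: [0.5623, -0.0036, 0.1402]
tool_rot: [-0.198, 0.98, -0.0, 0.0]
force: [-0.1, 0.4, -4.8]
width: 0.0196
112.79943560955053
stage [ 0.311 -0.408  0.   ] 0.91
stage [ 0.561 -0.001  0.09 ] 0.61
stage_grip [ 0.308 -0.406  0.07 ] 0.88
dock [ 0.561  0.002 -0.002] 0.96
dock [ 0.566 -0.004  0.088] 0.51
stage [ 0.564 -0.004  0.091] 0.94
stage [ 0.307 -0.407 -0.001] 0.92
stage_grip [ 0.309 -0.403  0.065] 0.79
stage_grip [ 0.561 -0.001  0.153] 0.72
dock [ 0.562 -0.006 -0.001] 0.91
```

View pics/h_top.png

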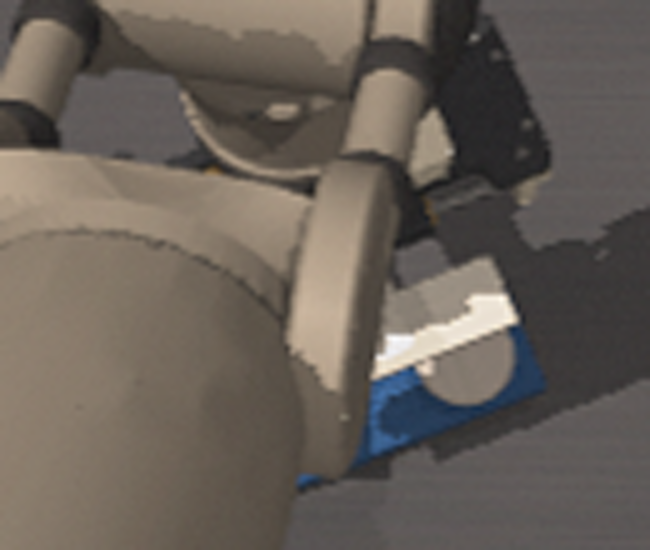

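View pics/h_sc.png

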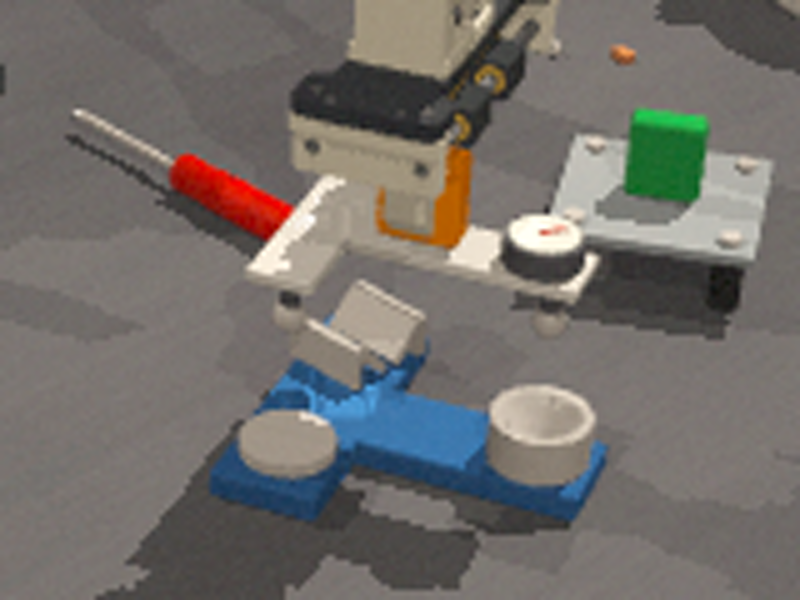

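Run:
```python
from h import *
p=get_image("scene")
def W(o,yaw,l):
    c,s=np.cos(np.radians(yaw)),np.sin(np.radians(yaw)); return [o[0]+c*l[0]-s*l[1],o[1]+s*l[0]+c*l[1],o[2]+l[2]]
cr=lambda X:(proj(p,X)-[240,150])*5+2
S=(.5623,-.0036,.0907);D=(.5618,-.0025,0)
for n,l in dict(ball70=(.07,0,.009),ballR=(-.05,-.05,.009),dial=(.07,0,.06),cornerR=(-.068,-.068,.042)).items(): print(n,cr(W(S,22.8,l)))
for n,l in dict(cup=(.07,0,.042),pad=(-.05,-.05,.024),groove=(-.05,.05,.042)).items(): print(n,cr(W(D,22.8,l)))
```

```text
ball70 [547. 323.]
ballR [287.5 317. ]
dial [555.5 235.5]
cornerR [242.5 269.5]
cup [538.  416.5]
pad [284. 439.]
groove [355. 316.]
```

```bash
python3 -m jog '0 1 -8 0 0 0 0.05;0 0 -12 0 0 0 0.05;0 0 -12 0 0 0 0.05;0 0 -12 0 0 0 0.05;0 0 -8 0 0 0 0.05;0 0 -5 0 0 0 0.05;0 0 -3 0 0 0 0.05;0 0 0 0 0 0 0.05' && python3 -m jog '0 0 -1 0 0 0 0.05;0 0 -1 0 0 0 0.05;0 0 0 0 0 0 0.05'
```

```text
time: 11.22
ee_pos: [0.562, -0.0022, 0.0798]
tool_rot: [-0.198, 0.98, 0.0, 0.0]
force: [-0.1, -0.9, -3.6]
width: 0.0199
time: 11.6
ee_pos: [0.562, -0.0023, 0.0778]
tool_rot: [-0.198, 0.98, 0.0, 0.0]
force: [0.2, -0.5, -4.9]
width: 0.0199
```

```bash
for i in 1 2 3 4; do python3 -m jog '0 0 -0.5 0 0 0 0.05;0 0 -0.5 0 0 0 0.05;0 0 0 0 0 0 0.05' | egrep 'ee_pos|force'; done
```

```text
ee_pos: [0.5619, -0.0023, 0.0767]
force: [-0.9, 0.9, -4.1]
ee_pos: [0.5619, -0.0023, 0.0757]
force: [-0.0, 1.2, -4.4]
ee_pos: [0.562, -0.0022, 0.0747]
force: [-0.4, -0.0, -4.2]
ee_pos: [0.5623, -0.002, 0.074]
force: [0.5, 3.2, -0.9]
```

Contact came at the expected height (0.0737). I'll ease the grip so it settles, then open slowly.

```bash
python3 -m jog '0 0 0 0 0 0 0.05;0 0 0 0 0 0 0.05;0 0 -0.5 0 0 0 0.05;0 0 0 0 0 0 0.05' 4; python3 -m jog '0 0 0 0 0 0 0.28;0 0 0 0 0 0 0.35;0 0 0 0 0 0 0.5;0 0 0 0 0 0 0.7;0 0 0 0 0 0 0.8;0 0 0 0 0 0 0.8;0 0 0 0 0 0 0.8'; python3 -m jog '0 0 0 0 0 0 0.8;0 0 8 0 0 0 0.8;0 0 15 0 0 0 0.8;0 0 25 0 0 0 0.8;0 0 30 0 0 0 0.8;0 0 30 0 0 0 0.8'; python3 -m jog '0 -35 15 0 0 0 0.8;0 -40 15 0 0 0 0.8;0 -40 10 0 0 0 0.8;0 -40 0 0 0 0 0.8;0 -40 0 0 0 0 0.8;0 -40 0 0 0 0 0.8;0 -30 0 0 0 0 0.8;0 0 0 0 0 0 0.8'
python3 - <<'E'
from h import *
p=get_image("scene");a=cv2.resize(p["img"][160:270,260:380],None,fx=5,fy=5,interpolation=cv2.INTER_CUBIC)
q=get_image("top");b=cv2.resize(q["img"][135:225,215:315],None,fx=5,fy=5,interpolation=cv2.INTER_CUBIC)
cv2.imwrite("pics/f_sc.png",a[:,:,::-1]);cv2.imwrite("pics/f_top.png",b[:,:,::-1])
for r in [p,q]:
  for t in ["stage","stage_grip"]:
    for k in tip_of(t,r)[:2]: print(t,np.round(k["at"],3),round(k["confidence"],2))
def W(o,yaw,l):
    c,s=np.cos(np.radians(yaw)),np.sin(np.radians(yaw)); return [o[0]+c*l[0]-s*l[1],o[1]+s*l[0]+c*l[1],o[2]+l[2]]
D=(.5618,-.0025,.024)
for l in [(-.068,.068,.042),(-.068,-.068,.042),(-.032,-.068,.042),(-.032,.068,.042),(.07,0,.06),(0,0,.092)]:
    X=W(D,22.8,l);print(l,(proj(p,X)-[260,160])*5+2,(proj(q,X)-[215,135])*5+2)
E
```

```text
time: 13.6
ee_pos: [0.5624, -0.0022, 0.0738]
tool_rot: [-0.198, 0.98, -0.0, 0.001]
force: [0.8, 3.8, 3.9]
width: 0.0199
time: 14.48
ee_pos: [0.562, -0.0023, 0.0732]
tool_rot: [-0.198, 0.98, 0.0, -0.0]
force: [0.2, 1.2, -0.7]
width: 0.073
time: 15.22
ee_pos: [0.5621, -0.0023, 0.1835]
tool_rot: [-0.198, 0.98, -0.0, 0.001]
force: [0.0, -0.6, -0.4]
width: 0.0734
time: 16.23
ee_pos: [0.5616, -0.2693, 0.2221]
tool_rot: [-0.196, 0.981, -0.0, 0.0]
force: [0.1, -0.3, 0.2]
width: 0.0735
stage [ 0.568 -0.004  0.022] 0.72
stage [ 0.308 -0.406 -0.003] 0.7
stage_grip [0.562 0.    0.085] 0.73
stage_grip [ 0.311 -0.408  0.066] 0.64
stage [ 0.564 -0.002  0.02 ] 0.69
stage [ 0.313 -0.405 -0.002] 0.59
stage_grip [ 0.309 -0.406  0.072] 0.82
stage_grip [0.562 0.001 0.085] 0.74
(-0.068, 0.068, 0.042) [238. 205.] [133.5 382. ]
(-0.068, -0.068, 0.042) [140. 331.] [387.5 280.5]
(-0.032, -0.068, 0.042) [206. 348.] [360. 216.]
(-0.032, 0.068, 0.042) [300. 220.] [107.5 316.5]
(0.07, 0, 0.06) [445. 298.] [157.   74.5]
(0, 0, 0.092) [318. 213.] [204. 181.]
```

View pics/f_sc.png

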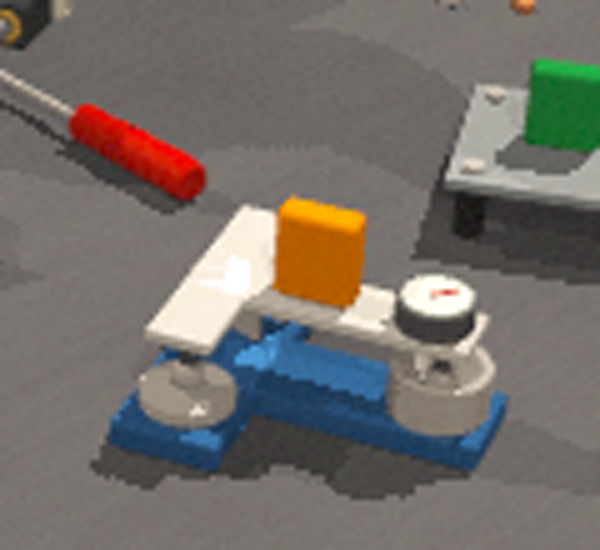

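View pics/f_top.png

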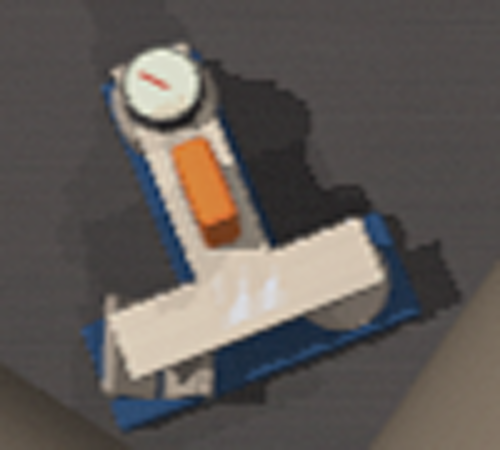

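In both views the plate corners land within about 1.5 pixels of the level home pose. For example, the top-view corner is at (388,280) against a predicted (387,280), and the scene corner at (207,352) against (206,348). Ball, cup and pad engage, and the gripper is clear.

```bash
python3 -c "
from rig import *
hand_in();print(get_obs()['time'])"
```

```text
the job is handed in; nothing more can be done
the job is handed in; nothing more can be done
```

I picked up the aluminium stage by its orange handle, lowered it onto the blue dock in small steps, let go, moved the arm away and handed the job in at about 16.5 s. I never moved the square plate or the turquoise look-alike.

- **Seating height:** the stage touched down with the tool at 0.074 m, against 0.0737 m expected for fully home. Forces stayed around 5 N or less in the readings taken after each move.
- **Pose after release:** in both cameras the plate corners matched the level home pose to about 1.5 pixels, roughly 3 mm. I had no finer check of level than that.
- **Disagreements:**
  - The dial read about 5 mm nearer the handle than its nominal position, both before and after the move, so I put that down to the dial and not the placing.
  - The network put the docked handle at 85 mm (91 expected) and the stage origin at 20–22 mm (24 expected). I trusted the touchdown height and the corner fit instead.

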